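# Fetch the density cup from behind the samples and set it on the balance

## Robot

A 7-joint arm with a two-finger parallel gripper is mounted at the origin on the work surface. World frame = base frame: x ahead of the robot, y to its left, z up, the work surface at z = 0. Lengths are in m, angles in rad, forces in N, time in s.
With the tool pointing down it reaches from about 0.4 to 0.9 m from the base axis. Payload 5.6 kg.
Tool frame: the origin (TCP) lies midway between the tips of the shut fingers; the grasp point (between the pads) lies 19 mm behind it; z points along the fingers, y is the line along which they close (so a half turn about z gives the same grasp; the last joint's range is limited). The gripper opens to 92 mm and grips with 3 to 60 N. Pads are 20 mm wide; open, the fingers measure 128 mm over their backs; the gripper's body (75 mm by 189 mm) begins 69 mm behind the grasp point.
Start: joints at [-1.38, 0.468, -0.012, 1.603, 0.006, 1.071, -0.056], TCP at [0.151, 0.632, 0.176] pointing down, gripper open.
Joint ranges: [-2.53, 2.53], [-0.31, 2.02], [-1.57, 1.55], [0.28, 2.44], [-1.29, 4.43], [0.15, 1.84], [-2.92, 2.92]. Speed limits (rad/s): [2.57, 2.57, 3.14, 3.14, 3.14, 3.14, 3.14].

## Interface

Orientations are given as a 3x3 rotation matrix whose columns are the frame's x, y, z axes.
In Python, from station import env, effector, solver, viewer, workorder, search_frame, tip_of gives the robot as it stands. Calls block until the motion is done:
- env.reach(position, orientation): joint-space move of the TCP to a pose.
- env.movel(position, frame=None, rate=0.15): straight line of the TCP; frame=None keeps the orientation; rate is the mean speed in m/s.
- env.goto_joints(angles): joint-space move.
- effector.release() and effector.grasp(squeeze=None): open the fingers fully, or close them until they stop; squeeze is the grip in N (None keeps the last).
- env.pause(seconds).
- solver.inverse_kinematics(position, orientation): joint angles nearest the present ones, or None.
- env.sense(): the state.
- viewer.read_camera(name): name is "scene" or "top" or "wrist"; returns (picture, depth): 420x560x3 uint8, red, green, blue; 420x560 float32, m along the optical axis (not along the pixel's ray), 0 where there is no reading.
- viewer.camera_info(name): a dict with "intrinsics" (3x3 intrinsics, pixels), "eye" and "rotation" of the camera in the world; the wrist camera has in their place "T_tool_cam" (4x4, takes a point from camera to tool coordinates, whose origin is the TCP and whose axes are the flange's). Camera axes: x right, y up, looking along -z (the intrinsics and any distortion apply to the point x, -y, -z); pixel columns grow to the right and rows downward; lengths in m; the calibration is good to about 2 mm. A picture is of the moment at which its call begins: read the wrist's pose just before it. camera_info takes no time and is no camera call.
A pose or a line that the arm cannot do raises env.PlanningError and nothing moves.
- workorder.finish_job(): hands the job in; it is judged then, once.
Trained networks look in the newest picture that a camera, given by its name, has taken for a name from the list of things; names that differ only in an ending like _2 or _b are one class to them, and where a whole thing is asked for, a point or a joint stands for the part that bears it (a point fixed in the world has none). Each returns a list of dicts, best first, with "score" (0 to 1); they miss things now and then, are a little off and sometimes report something else, mostly with a low value. They report only what shows in the picture. A call takes as long as a camera call. They do not tell look-alikes from the thing itself.
- search_frame(camera, name): "at" ([x, y, z] in m, in world coordinates, good to about 4 mm: the middle of the surface that is visible of it).
- tip_of(camera, name): "at" ([x, y, z] in m, in world coordinates, good to about 4 mm: a listed point, or the origin of a listed thing).
The state is a dict: "t": time; "joint_positions": joint angles; "joint_velocities": joint speeds; "tau": joint torques, N m; "ee_pos": TCP position; "tcp_rot": TCP orientation; "wrist_force": force on the tool from outside, world axes, zero at the start; "moment": the same for the moment, N m; "gripper_width": finger opening in m; "grasp_force": force on a finger pad.
Only numpy, scipy, OpenCV 4.12 (cv2) and the standard library are available. Lean on these libraries where they do the work, as an engineer would, in place of code of your own. Each camera call takes 0.05 s, during which the arm holds its last target. There are 200 camera calls.

## Task

First lift the tall bottle and the tall tin out of the white sample rack and stand both in the shallow steel tray at the side, then take the steel density cup that stood behind them and set it gently, upright, on the middle of the balance pan. Finally put the bottle and the tin back in the rack, each upright on exactly the spot where it stood at the start. Leave the small jar, the small pot and the film applicator where they are and knock nothing over.

Things in the scene. Friction and masses are not known exactly. Their poses are not given: they have to be found in the camera images.
- rack: White steel sample rack, a fixed open tray with 6 mm floor and 25 mm high, 3 mm lips. Origin on the bench; front lip at x -66, back lip +98, side lips y +-107 mm; z up. Five samples, gaps about 10 mm: bottle and tin in front near (-22, +-33), either way round; behind near x +35 the cup at y 0 between jar and pot at y +-66. Once cleared, grip the cup with fingers in front and behind (rack x).
- bottle: Tall amber glass bottle with paper label and black screw cap, 120 mm high, closed, about 0.3 kg. Body 58 mm in diameter up to 76 mm, then narrowing to a neck; the cap, 36 mm in diameter, spans heights 96 to 120 mm and can be gripped from above at any yaw. Origin: centre of its underside; z up along its axis.
- tin: Tall bare metal tin, a straight cylinder 54 mm in diameter, 118 mm high, flat top with a dark round plug, closed, about 0.3 kg. It rises 48 mm above the cup and more above jar and pot, so its top part can be gripped with fingers in front and behind (rack x). Origin: centre of its underside; z up along its axis.
- cup: Density cup: plain low stainless steel cylinder 56 mm in diameter with a slightly domed lid, 70 mm high in all (straight wall up to 64 mm), about 0.2 kg; the middle one of the back row. Origin: centre of its underside; z up along its axis.
- jar: Bystander: small clear glass jar with red contents and a white lid, 54 mm in diameter, 64 mm high, at one end of the rack's back row. Origin: centre of its underside.
- pot: Bystander: small white plastic pot, slightly tapered, lid 54 mm in diameter, 51 mm high, at the other end of the rack's back row. Origin: centre of its underside.
- tray: Shallow open stainless tray fixed to the bench on one side of the rack (left or right), 220 x 130 mm (x by y), 20 mm high, walls and floor 4 mm thick, empty at the start. Bottle and tin fit side by side along its long x axis, 48 mm either side of the middle. Origin: under its centre, on the bench; z up.
- balance: White laboratory balance fixed on the other side of the rack. Its round flat steel pan, 104 mm in diameter, is rigid, upper face 75 mm above the bench. Origin: on the bench straight under the pan's middle; z up. The housing, 59 mm high, reaches 130 mm in front of the pan's middle (-x, with the display), 70 mm behind it and 75 mm to either side.
- applicator: Bystander: steel film applicator lying on the bench behind the work, a bar with two end cheeks, 30 x 100 x 34 mm (x, y, z). Origin: centre of its underside.
There are look-alikes about, which are no part of the job. Several things look just like the balance: the one meant starts farthest from the robot's base.

How it is judged:
By the outcome, as a careful person would: the job done as asked, in the order asked, and still so for the second after the job is handed in, with the robot touching nothing.
It also fails if it takes over 128 s, if anything falls off the work surface, if the arm or the gripper's body presses on something with over 40 N, if the wrist force passes 120 N, or if a joint passes its speed limit or range.

## Working session

There is one attempt and no reset: what is moved stays moved. The work goes in short steps, each a Python script; the robot and the scene stay as the last script left them, time stands still between calls to the robot, and variables do not carry over. Pictures are saved under pics/ and viewed, at most 14 in all, crops included, and the job is handed in when it is done.

```bash
ls; mkdir -p pics; python3 - <<'E'
from station import env, viewer, search_frame, tip_of
import cv2,numpy as np
for c in("scene","top"):
    p,d=viewer.read_camera(c); cv2.imwrite(f"pics/{c}0.png",p[:,:,::-1]); np.save(f"pics/{c}0.npy",d)
    i=viewer.camera_info(c); print(c,{k:np.round(np.array(v),3).tolist() for k,v in i.items()})
    for n in "rack bottle tin cup jar pot tray balance applicator".split():
        print(n,[(np.round(r["at"],3).tolist(),round(r["score"],2)) for r in tip_of(c,n)][:5])
s=env.sense();print(s["t"],s["tcp_rot"])
E
```

```text
pics
scene {'intrinsics': [[544.675, 0.0, 289.351], [0.0, 544.675, 206.147], [0.0, 0.0, 1.0]], 'eye': [1.452, 0.569, 0.77], 'rotation': [[-0.522, -0.467, 0.713], [0.853, -0.295, 0.431], [0.009, 0.833, 0.553]]}
rack [([0.599, 0.024, -0.0], 0.56), ([0.583, -0.004, 0.005], 0.19)]
bottle [([0.566, 0.061, 0.006], 0.77), ([0.763, -0.162, -0.001], 0.38), ([0.581, -0.006, 0.008], 0.24)]
tin [([0.582, -0.002, 0.006], 0.68), ([0.567, 0.063, 0.004], 0.68), ([0.623, 0.103, 0.01], 0.26)]
cup [([0.632, 0.038, 0.007], 0.95)]
jar [([0.622, 0.099, 0.008], 0.81), ([0.581, -0.003, 0.007], 0.24)]
pot []
tray [([0.467, 0.321, -0.0], 0.95)]
balance [([0.468, -0.299, -0.001], 0.94), ([0.377, 0.079, -0.003], 0.83), ([0.204, -0.324, -0.005], 0.72)]
applicator [([0.761, -0.162, -0.002], 0.83), ([0.625, 0.099, 0.006], 0.26)]
top {'intrinsics': [[452.996, 0.0, 277.673], [0.0, 452.996, 210.775], [0.0, 0.0, 1.0]], 'eye': [0.316, 0.01, 1.112], 'rotation': [[-0.01, 0.983, -0.181], [-1.0, -0.009, 0.004], [0.003, 0.181, 0.984]]}
rack [([0.598, 0.026, 0.002], 0.91), ([0.644, -0.032, 0.009], 0.6)]
bottle [([0.569, 0.056, 0.007], 0.88), ([0.632, 0.037, 0.008], 0.29)]
tin []
cup [([0.631, 0.036, 0.008], 0.65)]
jar [([0.624, 0.099, 0.009], 0.74)]
pot []
tray [([0.462, 0.323, 0.0], 0.75)]
balance [([0.372, 0.081, -0.003], 0.91), ([0.468, -0.298, 0.002], 0.71)]
applicator [([0.759, -0.161, -0.001], 0.94)]
1.0 [[-9.72777277e-01  2.31742027e-01  5.63374508e-05]
 [ 2.31742030e-01  9.72777275e-01  6.85561399e-05]
 [-3.89164530e-05  7.97456103e-05 -9.99999996e-01]]
```

View images.

View pics/scene0.png

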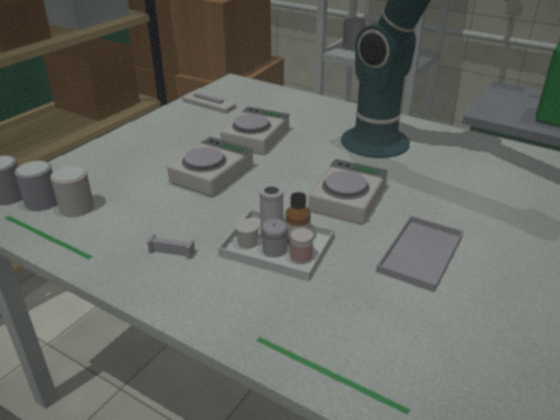

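View pics/top0.png

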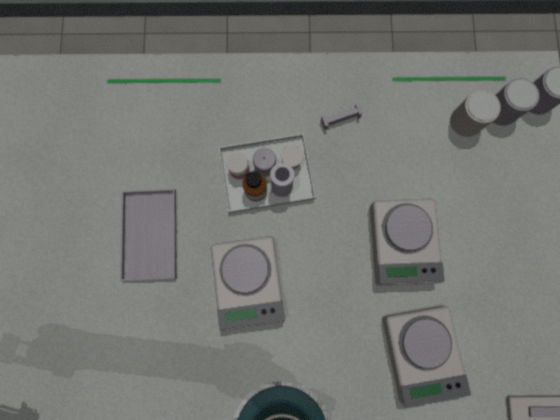

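```bash
cat > h.py <<'E'
from station import env, effector, solver, viewer, workorder, search_frame, tip_of
import numpy as np, cv2
from scipy.optimize import least_squares
def R(yaw):  # tool down, closing line (y) along yaw
    y=np.array([np.cos(yaw),np.sin(yaw),0]); z=np.array([0,0,-1.]); return np.c_[np.cross(y,z),y,z]
def cloud(cam,name=None):
    s=env.sense(); p,d=viewer.read_camera(cam); i=viewer.camera_info(cam); K=np.array(i["intrinsics"])
    if name: cv2.imwrite(f"pics/{name}.png",p[:,:,::-1])
    v,u=np.mgrid[:420,:560]; 
    uv=np.stack([u,v],-1).reshape(-1,1,2).astype(float)
    n=cv2.undistortPoints(uv,K,np.array(i["distortion"],float) if i.get("distortion") is not None else None).reshape(420,560,2)
    P=np.stack([n[...,0]*d,-n[...,1]*d,-d],-1)
    if cam=="wrist":
        T=np.array(i["T_tool_cam"]); P=P@T[:3,:3].T+T[:3,3]; P=P@np.array(s["tcp_rot"]).T+s["ee_pos"]
    else: P=P@np.array(i["rotation"]).T+i["eye"]
    P[d==0]=np.nan
    return p,P
def disc(P,near,rad,zlo,zhi):
    """centre of an upward disc: centroid, enclosing-circle, median z of its points"""
    m=(np.hypot(P[...,0]-near[0],P[...,1]-near[1])<rad)&(P[...,2]>zlo)&(P[...,2]<zhi)
    n,l,st,_=cv2.connectedComponentsWithStats(m.astype(np.uint8))
    if n<2: return None
    k=1+np.argmax(st[1:,4]); Q=P[l==k]
    (x,y),r=cv2.minEnclosingCircle((Q[:,:2]*1000).astype(np.float32))
    b=np.concatenate([c.reshape(-1,2) for c in cv2.findContours((l==k).astype(np.uint8),cv2.RETR_EXTERNAL,cv2.CHAIN_APPROX_NONE)[0]])
    B=P[b[:,1],b[:,0],:2]
    f=least_squares(lambda q:np.hypot(B[:,0]-q[0],B[:,1]-q[1])-q[2],[*Q[:,:2].mean(0),.02],loss="soft_l1",f_scale=.001).x
    return dict(n=len(Q),cent=np.round(Q[:,:2].mean(0),4),enc=np.round([x/1e3,y/1e3,r/1e3],4),fit=np.round(f,4),z=round(float(np.median(Q[:,2])),4))
E
python3 - <<'E'
from h import *
print(viewer.camera_info("wrist"))
p,P=cloud("top")
for n,a in dict(cap=((.568,.058),.03,.118,.14),tin=((.582,-.004),.04,.116,.135),cup=((.632,.037),.035,.068,.085),bal=((.468,-.298),.06,.07,.08),bal2=((.372,.08),.06,.07,.08),bal3=((.204,-.324),.06,.07,.08)).items(): print(n,disc(P,*a))
# tray wall
m=(P[...,2]>.013)&(P[...,2]<.026)&(abs(P[...,0]-.465)<.16)&(abs(P[...,1]-.322)<.11); Q=P[m][:,:2]; print("tray",len(Q),cv2.minAreaRect((Q*1000).astype(np.float32)))
m=(P[...,2]>.018)&(P[...,2]<.03)&(abs(P[...,0]-.61)<.13)&(abs(P[...,1]-.026)<.15); Q=P[m][:,:2]; print("rack",len(Q),cv2.minAreaRect((Q*1000).astype(np.float32)))
p2=cv2.imread("pics/top0.png")[120:420,190:560]; cv2.imwrite("pics/crop.png",cv2.resize(p2,None,fx=2,fy=2,interpolation=cv2.INTER_CUBIC))
for yaw in (.14,.14-np.pi,.14+np.pi/2,.14-np.pi/2):
  for q in ((.6,.03,.35),(.568,.058,.093),(.632,.037,.04),(.468,-.298,.11),(.417,.322,.09),(.513,.322,.2)):
    j=solver.inverse_kinematics(np.array(q),R(yaw)); print(round(yaw,2),q,None if j is None else np.round(j,2))
E
```

```text
{'intrinsics': array([[330.41192948,   0.        , 279.41177067],
       [  0.        , 330.41192948, 203.43996246],
       [  0.        ,   0.        ,   1.        ]]), 'T_tool_cam': array([[ 4.84796518e-05,  9.54895179e-01,  2.96943084e-01,
         8.45570779e-02],
       [ 9.99999961e-01,  3.52272651e-05, -2.76544563e-04,
        -7.15623445e-04],
       [-2.74531563e-04,  2.96943086e-01, -9.54895140e-01,
        -2.08547029e-01],
       [ 0.00000000e+00,  0.00000000e+00,  0.00000000e+00,
         1.00000000e+00]])}
cap {'n': 204, 'cent': array([0.5709, 0.0598]), 'enc': array([0.5717, 0.0606, 0.0187]), 'fit': array([0.5714, 0.06  , 0.017 ]), 'z': 0.1275}
tin {'n': 460, 'cent': array([ 0.5804, -0.0047]), 'enc': array([ 0.5814, -0.0053,  0.0276]), 'fit': array([ 0.5811, -0.0046,  0.0262]), 'z': 0.126}
cup {'n': 415, 'cent': array([0.6326, 0.0365]), 'enc': array([0.6341, 0.037 , 0.0281]), 'fit': array([0.6333, 0.0365, 0.0264]), 'z': 0.0764}
bal {'n': 1514, 'cent': array([ 0.4656, -0.2969]), 'enc': array([ 0.466 , -0.2975,  0.0526]), 'fit': array([ 0.4659, -0.2971,  0.0509]), 'z': 0.
[... 1495 characters left out ...]
1 (0.632, 0.037, 0.04) [-0.31  0.6   0.27  1.76 -0.21  0.81  1.77]
1.71 (0.468, -0.298, 0.11) [-0.24  0.55  1.    1.94 -0.57  0.96  2.74]
1.71 (0.417, 0.322, 0.09) [-0.76  0.37  0.05  1.98 -0.02  0.79  1.01]
1.71 (0.513, 0.322, 0.2) [-0.7   0.37  0.1   1.7  -0.04  1.08  1.13]
-1.43 (0.6, 0.03, 0.35) [-0.78  0.33  0.89  1.54 -0.26  1.4  -1.3 ]
-1.43 (0.568, 0.058, 0.093) [-0.74  0.53  0.77  1.91 -0.46  0.89 -1.17]
-1.43 (0.632, 0.037, 0.04) [-0.61  0.69  0.7   1.78 -0.56  0.88 -1.08]
-1.43 (0.468, -0.298, 0.11) [-0.27  0.58  1.04  1.94 -0.61  0.97 -0.36]
-1.43 (0.417, 0.322, 0.09) [-1.22  0.42  0.63  2.01 -0.33  0.81 -1.84]
-1.43 (0.513, 0.322, 0.2) [-1.12  0.42  0.67  1.73 -0.28  1.1  -1.79]
```

View pics/crop.png

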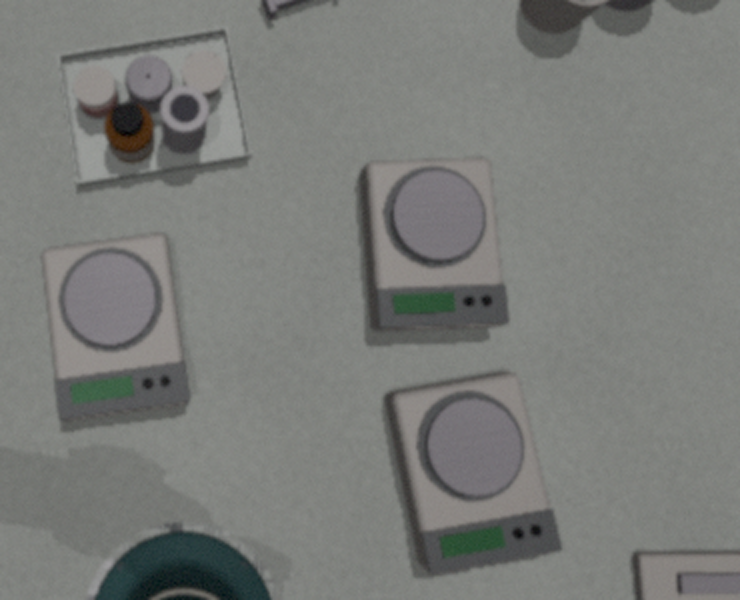

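Balances (crop pixels): (110,300) r≈0.38 m, (472,445) r≈0.38 m, (437,215) at world (0.466,−0.297) r≈0.55 m. The last is the farthest, and it is on the other side of the rack from the tray, so it's the one meant. The crop confirms this. The rack (155,105) has the bottle on the left and the tin on the right. Next I take a close wrist view.

```bash
python3 - <<'E'
from h import *
env.reach([.59,-.055,.24],R(.14)); env.pause(.3)
p,P=cloud("wrist","w1")
for n,a in dict(cap=((.571,.060),.03,.118,.14),tin=((.581,-.005),.04,.116,.135),cup=((.633,.037),.04,.066,.09),jar=((.624,.100),.04,.06,.08),pot=((.643,-.03),.04,.05,.075)).items(): print(n,disc(P,*a))
m=(P[...,2]>.018)&(P[...,2]<.031)&(abs(P[...,0]-.61)<.12)&(abs(P[...,1]-.026)<.14); n,l,st,_=cv2.connectedComponentsWithStats(m.astype(np.uint8)); print(sorted(st[1:,4])[-4:])
Q=P[l==1+np.argmax(st[1:,4])][:,:2]; print("rack",len(Q),cv2.minAreaRect((Q*1000).astype(np.float32)))
print(env.sense()["t"])
E
```

```text
cap {'n': 1286, 'cent': array([0.5712, 0.0579]), 'enc': array([0.5712, 0.058 , 0.0179]), 'fit': array([0.5712, 0.0578, 0.0173]), 'z': 0.1257}
tin {'n': 2463, 'cent': array([ 0.5808, -0.0058]), 'enc': array([ 0.5809, -0.0068,  0.0274]), 'fit': array([ 0.5809, -0.0064,  0.0266]), 'z': 0.1239}
cup {'n': 2107, 'cent': array([0.6327, 0.0352]), 'enc': array([0.6335, 0.0348, 0.0279]), 'fit': array([0.6332, 0.0348, 0.0272]), 'z': 0.0744}
jar {'n': 2017, 'cent': array([0.6238, 0.0992]), 'enc': array([0.6243, 0.0994, 0.025 ]), 'fit': array([0.624 , 0.0992, 0.0244]), 'z': 0.0697}
pot {'n': 1576, 'cent': array([ 0.6447, -0.0311]), 'enc': array([ 0.645 , -0.0317,  0.027 ]), 'fit': array([ 0.6448, -0.0315,  0.0263]), 'z': 0.0568}
[np.int32(2), np.int32(13), np.int32(49), np.int32(2351)]
rack 2351 ((614.0986328125, 30.3983154296875), (167.4618377685547, 217.49163818359375), 9.102389335632324)
4.275
```

View pics/w1.png

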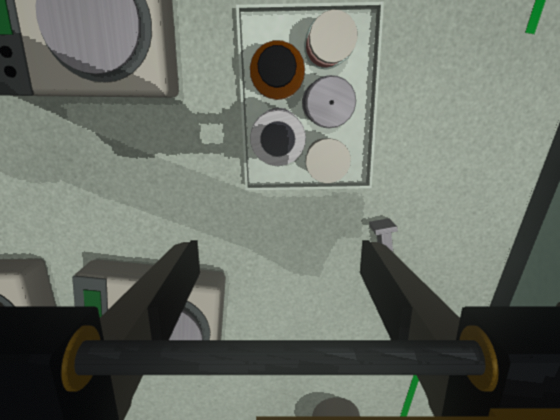

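The wrist view shows cap (277,65), tin (277,138) and cup (330,101). Sizes and heights match, top and wrist cameras agree within 2 mm, and the rack yaw is about 0.157. I start with the bottle.

```bash
cat >> h.py <<'E'
YR=.157; YT=.04+np.pi/2; TC=np.array([.4638,.3214]); e=np.array([np.cos(.04),np.sin(.04)])
SLOT=dict(bottle=TC+.048*e,tin=TC-.048*e); HOME=dict(bottle=np.array([.5712,.0583]),tin=np.array([.5809,-.0060])); ZG=dict(bottle=.094,tin=.092)
def st(tag):
    s=env.sense(); print(tag,"t",round(s["t"],1),"tcp",np.round(s["ee_pos"],4),"w",round(s["gripper_width"],4),"g",round(s["grasp_force"],1),"F",np.round(s["wrist_force"],1))
def pick(xy,z,yaw,up=.235,squeeze=20):
    env.reach([*xy,up],R(yaw)); env.movel([*xy,z+.03]); env.movel([*xy,z],rate=.06)
    st("pre"); effector.grasp(squeeze); st("grip"); env.movel([*xy,z+.03],rate=.06); env.movel([*xy,up],rate=.12); st("lift")
def place(xy,z,yaw,up=.235):
    env.reach([*xy,up],R(yaw)); env.movel([*xy,z+.03],rate=.12); env.pause(.2); env.movel([*xy,z],rate=.04); env.pause(.2)
    st("down"); effector.release(); env.pause(.2); env.movel([*xy,z+.04],rate=.06); env.movel([*xy,up]); st("up")
E
python3 - <<'E'
from h import *
pick(HOME["bottle"],.094,YR)
place(SLOT["bottle"],.0926,YT)
E
```

```text
pre t 6.3 tcp [0.5712 0.0581 0.0939] w 0.0918 g 0.0 F [ 0.3  0.7 -0.3]
grip t 7.7 tcp [0.5712 0.0583 0.094 ] w 0.0008 g 0.0 F [0.2 0.2 0.9]
lift t 9.4 tcp [0.5706 0.0583 0.2342] w 0.0003 g 0.0 F [-0.2  0.2 -0.2]
down t 12.9 tcp [0.5119 0.3234 0.0929] w 0.0007 g 0.0 F [-0.6  0.3  0.7]
up t 16.1 tcp [0.5111 0.323  0.234 ] w 0.0919 g 0.0 F [ 0.  -0.1 -0.5]
```

```bash
python3 - <<'E'
from h import *
for c in("scene","top"):
    p,_=cloud(c); q=p[170:290,160:480] if c=="scene" else p[110:290,100:320]; cv2.imwrite(f"pics/{c}1.png",cv2.resize(q,None,fx=2.5,fy=2.5,interpolation=cv2.INTER_CUBIC)[:,:,::-1])
P=_
for n,a in dict(cap=((.571,.060),.03,.116,.14),tin=((.581,-.005),.04,.116,.135)).items(): print(n,disc(P,*a))
E
```

```text
cap {'n': 207, 'cent': array([0.571 , 0.0601]), 'enc': array([0.5722, 0.0597, 0.0184]), 'fit': array([0.5718, 0.0602, 0.017 ]), 'z': 0.1272}
tin {'n': 459, 'cent': array([ 0.5804, -0.0045]), 'enc': array([ 0.5815, -0.0051,  0.0274]), 'fit': array([ 0.5811, -0.0046,  0.0262]), 'z': 0.1256}
```

View pics/scene1.png

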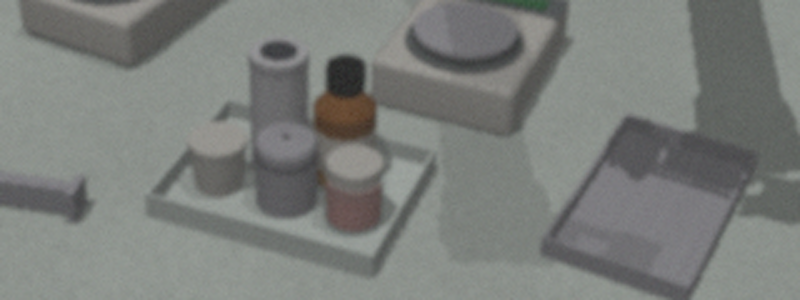

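The bottle (crop 345,80) and tin are untouched: the fingers shut above the cap. In w1 the fingertips looked closer to the camera than the TCP should be, so I'll measure the true tip position.

```bash
python3 - <<'E'
from h import *
def tips(tag):
    s=env.sense(); p,P=cloud("wrist",tag); L=(P-s["ee_pos"])@np.array(s["tcp_rot"])
    m=(L[...,2]>-.12)&(L[...,2]<.03)&(abs(L[...,1])<.09)&(abs(L[...,0])<.05)
    Q=L[m]; print(tag,len(Q))
    for sg in(-1,1):
        q=Q[Q[:,1]*sg>0]
        if len(q): t=q[q[:,2]>np.percentile(q[:,2],99)-.006]; print(sg,"zmax",np.round(np.percentile(q[:,2],[90,97,99,99.8]),4),"tip x",np.round(np.percentile(t[:,0],[2,98]),4),"y",np.round(np.percentile(t[:,1],[2,98]),4))
tips("w2o")
effector.grasp(5); tips("w2c"); effector.release(); st("")
a=cv2.imread("pics/w2o.png");b=cv2.imread("pics/w2c.png");cv2.imwrite("pics/w2.png",np.hstack([cv2.resize(a,(400,300)),cv2.resize(b,(400,300))]))
E
```

```text
w2o 11626
-1 zmax [-0.0554 -0.0443 -0.0402 -0.0386] tip x [-0.0089  0.0108] y [-0.0573 -0.0463]
1 zmax [-0.0555 -0.0444 -0.0405 -0.039 ] tip x [-0.0093  0.0107] y [0.0452 0.0563]
w2c 5350
-1 zmax [-0.0533 -0.0437 -0.0404 -0.0383] tip x [0.0091 0.0108] y [-0.0125 -0.0003]
1 zmax [-0.0538 -0.0437 -0.0404 -0.0382] tip x [0.009  0.0108] y [0.0003 0.0117]
 t 19.0 tcp [0.5117 0.3233 0.235 ] w 0.0922 g 0.0 F [ 0.5 -0.  -0.4]
```

View pics/w2.png

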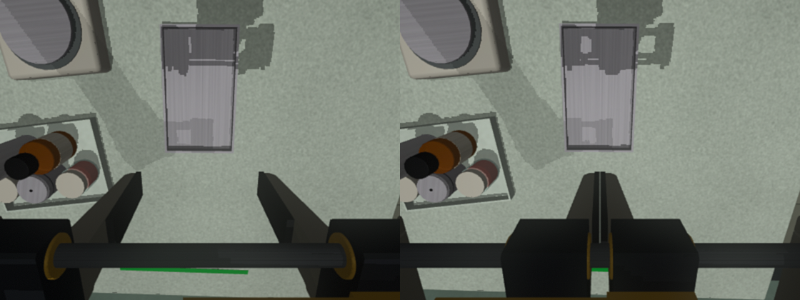

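Tips are really 38 mm short of the reported TCP, at tool z −0.038 (both open and shut, visible at (135,185) and (265,185) in w2). That explains the miss, so I correct z by −0.038 and watch the forces going down.

```bash
cat >> h.py <<'E'
def pick(xy,z,yaw,up=.2,squeeze=20,off=.038):
    z=z-off
    env.reach([*xy,up],R(yaw)); env.movel([*xy,z+.045]); 
    for dz in (.03,.015,.0):
        env.movel([*xy,z+dz],rate=.06); f=env.sense()["wrist_force"]
        if np.linalg.norm(f)>8: st("CONTACT"); env.movel([*xy,up]); raise SystemExit
    env.pause(.2); st("pre"); effector.grasp(squeeze); st("grip")
    if env.sense()["gripper_width"]<.025: raise SystemExit("missed")
    env.movel([*xy,z+.03],rate=.06); env.movel([*xy,up],rate=.12); st("lift")
def place(xy,z,yaw,up=.2,off=.038):
    z=z-off
    env.reach([*xy,up],R(yaw)); env.movel([*xy,z+.03],rate=.12); env.pause(.2); env.movel([*xy,z],rate=.04); env.pause(.2)
    st("down"); effector.release(); env.pause(.2); env.movel([*xy,z+.045],rate=.06); env.movel([*xy,up]); st("up")
E
python3 - <<'E'
from h import *
pick(HOME["bottle"],.094,YR)
place(SLOT["bottle"],.0926,YT)
_,P=cloud("top"); print(disc(P,SLOT["bottle"],.04,.11,.14),SLOT["bottle"])
E
```

```text
pre t 22.3 tcp [0.5714 0.0583 0.0562] w 0.092 g 0.0 F [-0.7 -0.3 -0.5]
grip t 23.2 tcp [0.5713 0.0583 0.056 ] w 0.0353 g 20.0 F [ 0.2 -0.1 -0.3]
lift t 24.9 tcp [0.5706 0.0583 0.1992] w 0.0356 g 20.0 F [-0.6 -0.8 -2.8]
down t 28.4 tcp [0.5118 0.3234 0.0547] w 0.0356 g 20.0 F [ 0.4  0.1 -3. ]
up t 31.2 tcp [0.5111 0.323  0.199 ] w 0.0918 g 0.0 F [-0.5  0.  -0.2]
{'n': 226, 'cent': array([0.5111, 0.323 ]), 'enc': array([0.5121, 0.3244, 0.0186]), 'fit': array([0.512 , 0.3245, 0.017 ]), 'z': 0.1251} [0.51176161 0.32331949]
```

The bottle stands in the tray. The tin is next, with touchdown by force.

```bash
cat >> h.py <<'E'
def place(xy,z,yaw,up=.2,off=.038):
    z=z-off
    env.reach([*xy,up],R(yaw)); env.movel([*xy,z+.03],rate=.12); env.pause(.2); env.movel([*xy,z+.001],rate=.04)
    env.pause(.2); f0=env.sense()["wrist_force"][2]
    for k in range(8):
        if np.mean([env.sense()["wrist_force"][2],(env.pause(.03),env.sense()["wrist_force"][2])[1]])>f0+1.5: break
        z1=z+.001-.0005*(k+1); env.movel([*xy,z1],rate=.02); env.pause(.05)
    st(f"down k={k}"); effector.release(); env.pause(.2); env.movel([*xy,z+.045],rate=.06); env.movel([*xy,up]); st("up")
E
python3 - <<'E'
from h import *
pick(HOME["tin"],.092,YR)
place(SLOT["tin"],.0905,YT)
_,P=cloud("top")
for n in SLOT: print(n,disc(P,SLOT[n],.04,.11,.14),SLOT[n])
print(disc(P,(.633,.0365),.04,.066,.09))
E
```

```text
pre t 34.8 tcp [ 0.5811 -0.0061  0.0542] w 0.0921 g 0.0 F [0.5 0.6 0. ]
grip t 35.4 tcp [ 0.581 -0.006  0.054] w 0.0537 g 20.0 F [0.3 0.9 0.3]
lift t 37.2 tcp [ 0.5803 -0.0059  0.1992] w 0.0539 g 20.0 F [-0.4  0.3 -2.8]
down k=4 t 42.4 tcp [0.4161 0.3196 0.052 ] w 0.0533 g 20.0 F [-2.4 -1.3  4.5]
up t 45.0 tcp [0.4153 0.3191 0.1992] w 0.0916 g 0.0 F [ 0.2 -0.1 -0.6]
bottle {'n': 228, 'cent': array([0.5121, 0.3231]), 'enc': array([0.5123, 0.3249, 0.0182]), 'fit': array([0.5126, 0.3245, 0.0171]), 'z': 0.1252} [0.51176161 0.32331949]
tin {'n': 143, 'cent': array([0.3999, 0.3186]), 'enc': array([0.406 , 0.3214, 0.0245]), 'fit': array([0.4147, 0.3206, 0.023 ]), 'z': 0.123} [0.41583839 0.31948051]
{'n': 419, 'cent': array([0.6326, 0.0367]), 'enc': array([0.6338, 0.0366, 0.0279]), 'fit': array([0.6333, 0.0365, 0.0266]), 'z': 0.0759}
```

```bash
python3 - <<'E'
from h import *
pick((.6333,.0358),.042,YR,squeeze=15)
place((.4660,-.2973),.111,YR)
_,P=cloud("top")
print(disc(P,(.466,-.297),.045,.13,.16), search_frame("top","cup")[:2])
print("pan",disc(P,(.466,-.297),.056,.07,.08))
E
```

```text
pre t 49.0 tcp [0.6335 0.0358 0.0043] w 0.0919 g 0.0 F [0.8 0.5 0.4]
grip t 49.6 tcp [0.6334 0.0358 0.004 ] w 0.0557 g 15.0 F [ 0.2  0.3 -0.2]
lift t 51.8 tcp [0.6328 0.0358 0.1992] w 0.0563 g 15.0 F [-0.2 -0.1 -2.8]
down k=3 t 56.4 tcp [ 0.4661 -0.2973  0.073 ] w 0.0558 g 15.0 F [-1.8  0.9  5.7]
up t 58.9 tcp [ 0.4657 -0.2967  0.1993] w 0.0916 g 0.0 F [0.5 0.1 0.1]
{'n': 126, 'cent': array([ 0.4794, -0.2808]), 'enc': array([ 0.4769, -0.2854,  0.0225]), 'fit': array([ 0.4673, -0.2932,  0.0245]), 'z': 0.1444} [{'at': [0.4753, -0.2738, 0.1421], 'score': 0.57}]
pan {'n': 392, 'cent': array([ 0.487 , -0.2727]), 'enc': array([ 0.4746, -0.2895,  0.0505]), 'fit': array([ 0.4662, -0.2964,  0.0493]), 'z': 0.0766}
```

```bash
python3 - <<'E'
from h import *
env.movel([.466,-.38,.22]); env.pause(.2)
_,P=cloud("wrist","w3")
print("cup",disc(P,(.466,-.297),.045,.13,.16)); print("pan",disc(P,(.466,-.297),.056,.07,.08))
_,P=cloud("top"); print("cup",disc(P,(.466,-.297),.045,.13,.16)); print("pan",disc(P,(.466,-.297),.056,.07,.08))
# tray occupants as seen by the top camera
for n in SLOT: print(n,disc(P,SLOT[n],.04,.11,.14),SLOT[n])
E
```

```text
cup {'n': 3546, 'cent': array([ 0.4656, -0.2978]), 'enc': array([ 0.4659, -0.2984,  0.0278]), 'fit': array([ 0.4658, -0.2984,  0.0272]), 'z': 0.1434}
pan {'n': 4707, 'cent': array([ 0.4621, -0.2982]), 'enc': array([ 0.4652, -0.2999,  0.052 ]), 'fit': array([ 0.4651, -0.2998,  0.0512]), 'z': 0.0748}
cup {'n': 549, 'cent': array([ 0.4653, -0.2934]), 'enc': array([ 0.4658, -0.2954,  0.0285]), 'fit': array([ 0.4661, -0.2949,  0.0269]), 'z': 0.145}
pan {'n': 628, 'cent': array([ 0.4683, -0.2765]), 'enc': array([ 0.4666, -0.2966,  0.0522]), 'fit': array([ 0.473 , -0.2924,  0.0432]), 'z': 0.0764}
bottle {'n': 236, 'cent': array([0.5114, 0.323 ]), 'enc': array([0.5129, 0.3243, 0.0183]), 'fit': array([0.5123, 0.3244, 0.0171]), 'z': 0.125} [0.51176161 0.32331949]
tin {'n': 513, 'cent': array([0.417 , 0.3193]), 'enc': array([0.4175, 0.3208, 0.0277]), 'fit': array([0.4173, 0.3203, 0.0263]), 'z': 0.1233} [0.41583839 0.31948051]
```

View pics/w3.png

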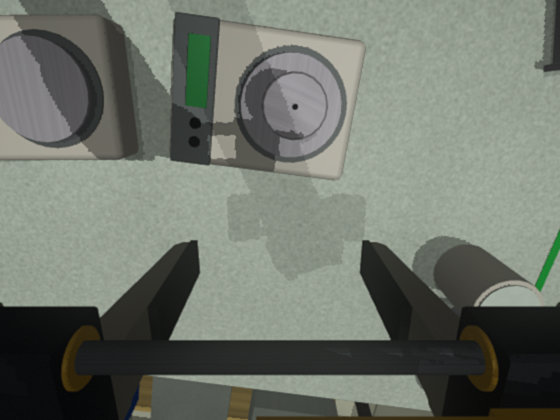

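The cup (295,105) stands upright on the pan (centre 292,103), within about 1.5 mm of the middle. Now the bottle and tin go back.

```bash
python3 - <<'E'
from h import *
env.reach([.50,0,.24],R(.8))
pick(SLOT["bottle"],.0922,YT); place(HOME["bottle"],.094,YR)
pick(SLOT["tin"],.090,YT); place(HOME["tin"],.092,YR)
env.reach([.59,-.055,.24],R(.14)); env.pause(.3)
p,P=cloud("wrist","w4")
for n,a in dict(cap=((.571,.060),.03,.118,.14),tin=((.581,-.005),.04,.116,.135),jar=((.624,.100),.04,.06,.08),pot=((.643,-.03),.04,.05,.075)).items(): print(n,disc(P,*a))
print(env.sense()["t"])
E
```

```text
pre t 64.9 tcp [0.512  0.3234 0.0544] w 0.0919 g 0.0 F [ 0.8 -0.3 -0.8]
grip t 65.8 tcp [0.5117 0.3234 0.0542] w 0.0354 g 20.0 F [ 0.8  0.5 -0.1]
lift t 67.6 tcp [0.5112 0.3231 0.1991] w 0.0354 g 20.0 F [-0.   0.5 -2.8]
down k=2 t 71.7 tcp [0.5714 0.0583 0.0562] w 0.0353 g 20.0 F [ 0.3  0.4 -0.8]
up t 74.5 tcp [0.5705 0.0586 0.1992] w 0.0921 g 0.0 F [-0.4 -0.2 -0.1]
pre t 78.0 tcp [0.416  0.3196 0.0522] w 0.0922 g 0.0 F [-0.3  0.7 -1.3]
grip t 78.6 tcp [0.4158 0.3196 0.052 ] w 0.054 g 20.0 F [-0.7  0.2  0.1]
lift t 80.4 tcp [0.4153 0.3191 0.1993] w 0.0536 g 20.0 F [ 0.4  0.3 -3.2]
down k=3 t 85.2 tcp [ 0.5811 -0.006   0.054 ] w 0.0537 g 20.0 F [-2.6  0.3  5.7]
up t 87.8 tcp [ 0.5802 -0.0057  0.1992] w 0.0919 g 0.0 F [ 0.1 -0.7 -0.5]
cap {'n': 1292, 'cent': array([0.5711, 0.0579]), 'enc': array([0.5712, 0.0577, 0.0179]), 'fit': array([0.5712, 0.0577, 0.0173]), 'z': 0.1257}
tin {'n': 2462, 'cent': array([ 0.5808, -0.006 ]), 'enc': array([ 0.5809, -0.0067,  0.0273]), 'fit': array([ 0.5809, -0.0065,  0.0265]), 'z': 0.1239}
jar {'n': 2022, 'cent': array([0.6238, 0.0992]), 'enc': array([0.6243, 0.0995, 0.0251]), 'fit': array([0.6241, 0.0992, 0.0244]), 'z': 0.0698}
pot {'n': 1576, 'cent': array([ 0.6446, -0.031 ]), 'enc': array([ 0.6451, -0.0317,  0.027 ]), 'fit': array([ 0.6448, -0.0315,  0.0263]), 'z': 0.0567}
88.5417
```

View pics/w4.png

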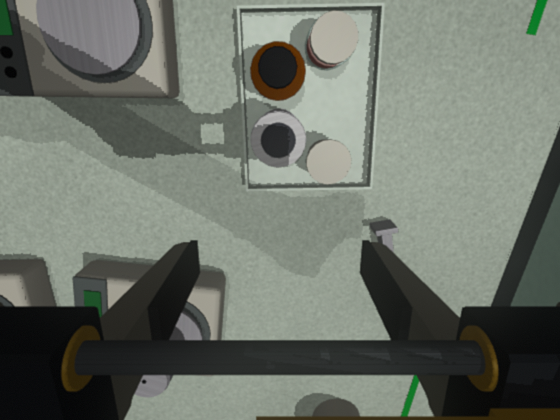

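Bottle (277,66) and tin (277,138) are back within 0.2 mm of their start positions from the same viewpoint, with jar and pot unmoved.

```bash
python3 -c "
from station import workorder; print(workorder.finish_job())"
```

```text
the job is handed in; nothing more can be done
None
```

The job is handed in: the cup stands upright about 1.5 mm from the middle of the farthest balance's pan, the bottle and tin are back within about 0.2 mm of their starting spots, the jar and pot are unmoved, the film applicator was never approached, and the arm's clock read 88.5 s at the last check.

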